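# Lock the clamp bar of a cell cradle with its pin

### The arm

A 7-joint arm with a two-finger parallel gripper is mounted at the origin on a cart in front of the work surface, level with it; the furniture and walls round the work are solid. World frame = base frame: x ahead of the robot, y to its left, z up, the work surface at z = 0. Lengths are in m, angles in degrees, forces in N, time in s.
With the tool pointing down it reaches from about 0.425 to 0.875 m from the base axis. Payload 4.7 kg.
Tool frame: the origin (TCP) lies at the very end of the fingers, on their centre line; the grasp point (between the pads) lies 19 mm behind it; z points along the fingers, y is the line along which they close (so a half turn about z gives the same grasp; the last joint's range is limited). The gripper opens to 87 mm and grips with 3 to 60 N. Pads are 19 mm wide; open, the fingers measure 117 mm over their backs; the gripper's body (75 mm by 190 mm) begins 51 mm behind the grasp point.
Start: joints at [-70.468, 18.392, -4.016, 83.108, 1.295, 78.541, -3.26], TCP at [0.209, 0.616, 0.223] pointing down, gripper open.
Joint ranges: [-163.93, 163.93], [-17.29, 119.83], [-79.2, 71.16], [3.27, 140.29], [-89.18, 269.18], [5.43, 117.66], [-154.24, 154.24]. Speed limits (degrees/s): [147.25, 147.25, 180, 180, 180, 180, 180].

### API

Orientations are given as [roll, pitch, yaw] about the fixed x, y, z axes, in that order (R = Rz(yaw) Ry(pitch) Rx(roll)).
In Python, from cell import get_obs, eyes, env gives the robot as it stands.
- The arm moves only by the tool servo_tool, never from a script. Its argument "series" is a list that holds one entry, the list of rows, each a list of 7 numbers: the shift along the tool's x, y, z in units of 300 mm (1.0 is 300 mm), then the turn, a rotation vector about the tool's x, y, z in units of pi rad (1.0 is pi rad), then the opening, from 0 (shut) to 1 (fully open). In form: [[[tx, ty, tz, wx, wy, wz, gripper], ...]]. A call has 1 to 12 rows; each row is the pose to reach, as a shift and turn from the pose commanded when the call began, along the tool's axes at that moment, turning the shorter way round; what a row does not reach only later rows make up. A row lasts 1/12 s, in which the tool goes at most 41.7 mm and 7.16 degrees, less where a joint would pass 70% of its speed; a pose out of reach is approached as far as the arm can. A call with a number of a shift or a turn outside -1 to 1 is refused whole. A call with a gripper value outside its range is refused whole. The fingers move at their own pace and stop on an object; "grip_force" is the grip in N (left out, the last holds). Time passes only in rows, so rows that repeat a pose let the fingers close. It gives the time, the measured TCP pose, the force, the opening and the grip force at its end, in the units of the state.
- get_obs(): the state, without advancing time (a new reading comes with each control period).
- eyes.read_camera(name): name is "scene" or "top"; returns a dict with "frame" (480x640x3 uint8, red, green, blue), "depth" (480x640 float32, m along the optical axis (not along the pixel's ray), 0 where there is no reading), "fx", "fy", "cx", "cy" (pixels), "origin" and "rotation" of the camera in the world. Camera axes: x right, y down, z forward; pixel columns grow to the right and rows downward; lengths in m; the calibration is good to about 2 mm. A picture is of the moment at which its call begins.
- env.sign_off(): hands the job in; it is judged then, once.
The state is a dict: "time_s": time; "qpos": joint angles; "joint_velocities": joint speeds; "effort": joint torques, N m; "tool_pos": TCP position; "tool_rot": TCP orientation; "force": force on the tool from outside, world axes, zero at the start; "wrist_torque": the same for the moment, N m; "grip_width": finger opening in m; "grasp_force": force on a finger pad.
Only numpy, scipy, OpenCV 4.12 (cv2) and the standard library are available. Lean on these libraries where they do the work, as an engineer would, in place of code of your own. Each camera call takes 0.05 s, during which the arm holds its last target. There are 200 camera calls.

### The job

Swing the clamp bar of the cell cradle fully down between the two upright cheeks at its front, then take the longer of the two lock pins and push its rod through the first cheek, the bar and the second cheek until the pin's handle is home against the cheek. Let go and leave the bar pinned down.

Things in the scene. Friction and masses are not known exactly. Their poses are not given: they have to be found in the camera images.
- cradle: Aluminium cell cradle fixed to the bench. Origin: on the bench, straight below the middle of the pin holes; x runs from the fork back to the hinge, y along the pin holes, z up. Base plate x -30 to +185, y -40 to +40, 8 mm thick. Two green cells lie fixed under the bar at x 49 to 105, y -35 to +35, up to z 44 mm. Hinge axis along y at x 150, z 58; its posts reach z 68 mm
- hole_mid (a point): Middle of the fork on the hole axis, 58 mm above the bench; axes as the cradle's. The fork: two upright steel cheeks 36 mm wide (x -18 to +18), 8 mm thick, 26 mm apart, 42 mm over their outer faces (y -21 and +21), top at z 71 mm, each with a round 13 mm hole along y. The pin may enter from either side
- clamp_bar (a joint): Hinge of the clamp bar (20 mm wide, 26 mm high), rad: 0 = fully down on its stop (bar level between the cheeks, its 14 mm hole in line with theirs); grows as its front end lifts, at most 1.2. Friction holds it at any angle; 1 to 2 N on the nose moves it
- bar_nose (a point): Press spot on the flat top of the black nose (24 mm wide, 34 mm long) at the bar's front end: 190 mm from the hinge axis along the bar, 13 mm above its centre line. Moves with the bar; its x axis points along the bar to the hinge. With the bar down it lies 40 mm in front of the holes, at z 71 mm
- long_pin: Longer lock pin, loose, about 80 g: grey block handle 46 long (x), 16 wide (y), 44 mm high, standing on its flat foot, and a steel rod, 10 mm diameter, 60 mm long, last 8 mm tapered to 5 mm, leaving the handle's +x end face along +x, level, 26 mm above the foot. Origin: centre of the handle's underside; rod from x = 23 to 83 mm. The two pins may swap places
- pin_mark (a point): Point on the axis of the long pin's rod, 21 mm from the handle's end face, at (44, 0, 26 mm) of long_pin; it comes to hole_mid when the handle is home against a cheek
- short_pin: Shorter lock pin, loose: same handle and rod diameter, but the rod is only 34 mm long, too short to reach the second cheek. Not needed. Origin and axes as the long pin's

How it is judged:
By the outcome, as a careful person would: the job done as asked, in the order asked, and still so for the second after the job is handed in, with the robot touching nothing.
It also fails if it takes over 58 s, if anything falls off the work surface, if the arm or the gripper's body presses on something with over 40 N, if the wrist force passes 120 N, or if a joint passes its speed limit or range.

## Working session

There is one attempt and no reset: what is moved stays moved. The work goes in short steps, Python scripts to look and compute and a tool call to move; the robot and the scene stay as the last step left them, time stands still between calls to the robot, and variables do not carry over. Pictures are saved under pics/ and viewed, at most 10 in all, crops included, and the job is handed in when it is done.

Besides the shell and the picture viewer there is one more tool, called after "Call:" by a JSON object that holds its "fn" and its "kwargs", one argument or row to a line. servo_tool: Moves the arm, as the interface text tells. Shifts and turns lie within -1 to 1; 1 stands for 300 mm of shift or pi rad of turn. Its arguments: {"type":"object","properties":{"series":{"type":"array"},"grip_force":{"type":"number"}},"required":["series"]}

```bash
mkdir -p pics
cat > h.py <<'E'
import numpy as np,cv2
from cell import get_obs,eyes,env
from scipy.spatial.transform import Rotation as Ro
def snap(n):
    c=eyes.read_camera(n); f=np.array(c["frame"]); d=np.array(c["depth"])
    v,u=np.mgrid[:480,:640]
    p=np.stack([(u-c["cx"])/c["fx"]*d,(v-c["cy"])/c["fy"]*d,d],-1)
    P=p@np.array(c["rotation"]).T+np.array(c["origin"]); P[d==0]=np.nan
    return c,f,P
def ray(c,u,v,z):
    r=np.array(c["rotation"])@np.array([(u-c["cx"])/c["fx"],(v-c["cy"])/c["fy"],1]); o=np.array(c["origin"])
    return o+r*(z-o[2])/r[2]
def save(n,f): cv2.imwrite("pics/"+n,cv2.cvtColor(f,cv2.COLOR_RGB2BGR))
E
python3 - <<'E'
from h import *
for n in("scene","top"):
    c,f,P=snap(n); save(n+"0.png",f); np.savez(n+"0.npz",f=f,P=P); print(n,np.round(c["origin"],3),np.round(c["rotation"],3).tolist(),c["fx"])
o=get_obs(); print(o["tool_pos"],o["tool_rot"],o["grip_width"],o["time_s"])
E
```

```text
Traceback (most recent call last):
  File "h.py", line 8, in snap
    P=p@np.array(c["rotation"]).T+np.array(c["origin"]); P[d==0]=np.nan
      ~~~~~~~~~~~~~~~~~~~~~~~~~~~^~~~~~~~~~~~~~~~~~~~~~
ValueError: operands could not be broadcast together with shapes (480,640) (3,)
```

```bash
sed -i 's/^def snap(n):/def Rc(c): return Ro.from_euler("xyz",c["rotation"],degrees=True).as_matrix()\ndef snap(n):/; s/np.array(c\["rotation"\])/Rc(c)/g' h.py
python3 - <<'E'
from h import *
for n in("scene","top"):
    c,f,P=snap(n); save(n+"0.png",f); np.savez(n+"0.npz",f=f,P=P); print(n,np.round(c["origin"],3),c["rotation"],c["fx"]); print(np.round(P[100::140,100::140],3).tolist())
o=get_obs(); print(o["tool_pos"],o["tool_rot"],o["grip_width"],o["time_s"])
E
```

```text
scene [-0.162 -0.372  0.414] [-112.86378439    1.32324501  -65.62092564] 581.0014788800574
[[[nan, nan, nan], [nan, nan, nan], [0.853, -0.023, 0.237], [3.443, 0.008, -0.173]], [[0.479, 0.323, 0.057], [0.678, 0.186, -0.001], [0.774, -0.055, -0.002], [0.859, -0.29, 0.001]], [[0.737, 0.696, -0.499], [0.318, -0.036, -0.007], [0.375, -0.193, -0.001], [0.419, -0.343, 0.011]]]
top [ 0.484 -0.002  0.934] [-175.72367754   -0.47260808  -89.24668764] 504.16961606503963
[[[0.794, 0.373, 0.072], [0.811, 0.135, 0.037], [0.829, -0.125, -0.002], [0.832, -0.391, 0.001]], [[0.548, 0.354, 0.093], [0.548, 0.115, 0.131], [0.562, -0.126, -0.0], [0.566, -0.388, -0.001]], [[0.142, 0.71, -0.8], [0.148, 0.239, -0.799], [0.154, -0.234, -0.799], [0.158, -0.71, -0.802]]]
[0.20857068 0.61517389 0.22169748] [-1.79913955e+02  4.34200377e-03  1.61276152e+02] 0.0870232961169208 0.15
```

View pics/scene0.png

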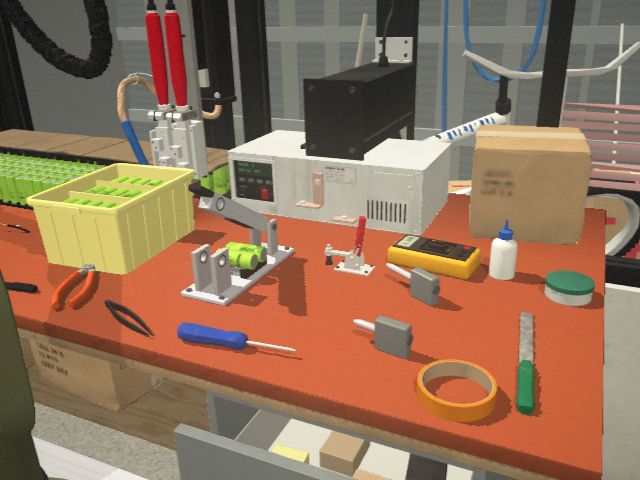

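View pics/top0.png

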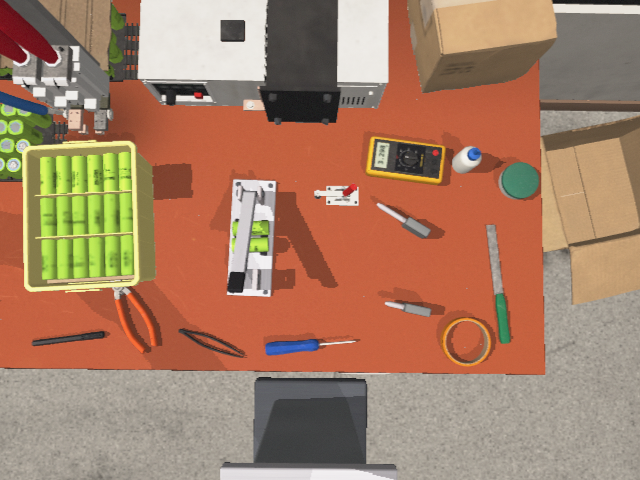

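The scene view shows the cradle at about (240,270), with its bar lifted, and the pins at (415,285) and (385,335). In the top view the fork and black nose are at (237,283) and the hinge end is at the top. The upper pin, at (378–430, 203–236), looks like the long one. Next I'll measure the poses.

```bash
cat > m.py <<'E'
from h import *
def pins(f,P,c,box):
    u0,v0,u1,v1=box; S=np.zeros((480,640),bool); S[v0:v1,u0:u1]=1
    hsv=cv2.cvtColor(f,cv2.COLOR_RGB2HSV); m=S&(hsv[...,1]<90)&(hsv[...,2]>60)&(P[...,2]>.012)
    Q=P[m]; H=Q[Q[:,2]>.038]; Rd=Q[(Q[:,2]<.036)&(Q[:,2]>.02)]
    return m,Q,H
E
python3 - <<'E'
from m import *
c,f,P=snap("top")
hsv=cv2.cvtColor(f,cv2.COLOR_RGB2HSV)
for nm,(u0,v0,u1,v1) in dict(up=(365,192,442,246),low=(375,292,440,325)).items():
    S=np.zeros((480,640),bool); S[v0:v1,u0:u1]=1
    m=S&(hsv[...,1]<100)&(P[...,2]>.012); Q=P[m]
    H=Q[Q[:,2]>.039]; r=cv2.minAreaRect(H[:,:2].astype(np.float32)*1000)
    print(nm,m.sum(),"top",np.round(np.median(H,0),4),r)
    hc=np.array(r[0])/1000
    R=Q[(Q[:,2]<.036)&(np.linalg.norm(Q[:,:2]-hc,axis=1)>.028)]
    d=R[:,:2].mean(0)-hc; d/=np.linalg.norm(d)
    vx,vy,x0,y0=cv2.fitLine(R[:,:2].astype(np.float32),cv2.DIST_L2,0,.01,.01).ravel()
    print(" rod n",len(R),"z",np.percentile(R[:,2],[10,50,90]).round(4),"mean",R.mean(0).round(4),"yaw c",np.degrees(np.arctan2(d[1],d[0])).round(2),"line",np.degrees(np.arctan2(vy,vx)).round(2),"tip dist",((R[:,:2]-hc)@d).max().round(4), "line off", np.round((R[:,:2].mean(0)-hc)@[-vy,vx],4))
S=np.zeros((480,640),bool); S[170:305,220:285]=1
pl=S&(hsv[...,1]<100)&(abs(P[...,2]-.008)<.004)
print("plate",pl.sum(),cv2.minAreaRect(P[pl][:,:2].astype(np.float32)*1000))
bk=S&(hsv[...,2]<60)&(P[...,2]>.08); Q=P[bk];print("nose",len(Q),np.median(Q,0).round(4),Q.min(0).round(3),Q.max(0).round(3))
ck=S&(abs(P[...,2]-.071)<.004)&(P[...,0]<.42)
print("cheeks",P[ck].shape,[ (P[ck].min(0).round(3),P[ck].max(0).round(3))])
save("c.png",cv2.resize(np.hstack([f[170:310,210:300],f[190:330,365:445]]),None,fx=4,fy=4,interpolation=cv2.INTER_CUBIC))
E
```

```text
up 479 top [ 0.5825 -0.186   0.0438] ((583.2880249023438, -186.72149658203125), (45.81212615966797, 16.50995635986328), 59.172119140625)
 rod n 153 z [0.0277 0.0301 0.0319] mean [ 0.6107 -0.14    0.0299] yaw c 59.55 line 58.66 tip dist 0.0825 line off 0.0008
low 347 top [ 0.436  -0.1856  0.0438] ((436.24334716796875, -186.42526245117188), (46.471961975097656, 15.567422866821289), 78.90830993652344)
 rod n 85 z [0.0275 0.0297 0.0322] mean [ 0.4445 -0.1454  0.0298] yaw c 78.62 line 77.06 tip dist 0.0563 line off 0.0011
plate 2351 ((563.5514526367188, 113.06436920166016), (80.54181671142578, 215.16444396972656), 88.37751770019531)
nose 290 [0.4812 0.1138 0.1711] [0.468 0.103 0.157] [0.496 0.126 0.18 ]Traceback (most recent call last):
  File "<stdin>", line 19, in <module>
    return umr_minimum(a, axis, None, out, keepdims, initial, where)
ValueError: zero-size array to reduction operation minimum which has no identity
```

```bash
cat >> h.py <<'E'
def go(pos,yaw,base=None,roll=180,pitch=0):
    o=get_obs() if base is None else base
    R0=Ro.from_euler("xyz",o["tool_rot"],degrees=True); R1=Ro.from_euler("xyz",[roll,pitch,yaw],degrees=True)
    t=R0.inv().apply(np.array(pos)-o["tool_pos"])/.3; w=(R0.inv()*R1).as_rotvec()/np.pi
    return np.round(np.r_[t,w],4).tolist()
E
python3 - <<'E'
from m import *
c,f,P=snap("top")
S=np.zeros((480,640),bool); S[170:305,220:285]=1
ck=S&(abs(P[...,2]-.071)<.003)&(P[...,0]<.52); Q=P[ck]; print(len(Q))
for s in (Q[Q[:,1]>.115],Q[Q[:,1]<.115]):
    if len(s): print(len(s),np.median(s,0).round(4),s.min(0).round(4),s.max(0).round(4))
g=P[...,2]*0
tgt=[.479,.114,.215]; print(go(tgt,88.4), np.round(0.5*np.array(tgt)+.5*get_obs()["tool_pos"],3))
E
```

```text
100
100 [0.4862 0.098  0.0714] [0.4676 0.093  0.0681] [0.5033 0.1018 0.074 ]
[-1.39, -1.2935, 0.0247, -0.0002, 0.0002, 0.4049] [0.344 0.365 0.219]
```

Call:
{"fn": "servo_tool", "kwargs": {
  "series": [
    [[-0.99,-0.92,0.0176,0,0,0.405,0],[-0.99,-0.92,0.0176,0,0,0.405,0],[-0.99,-0.92,0.0176,0,0,0.405,0],[-0.99,-0.92,0.0176,0,0,0.405,0],[-0.99,-0.92,0.0176,0,0,0.405,0],[-0.99,-0.92,0.0176,0,0,0.405,0],[-0.99,-0.92,0.0176,0,0,0.405,0],[-0.99,-0.92,0.0176,0,0,0.405,0],[-0.99,-0.92,0.0176,0,0,0.405,0],[-0.99,-0.92,0.0176,0,0,0.405,0],[-0.99,-0.92,0.0176,0,0,0.405,0],[-0.99,-0.92,0.0176,0,0,0.405,0]]
  ],
  "grip_force": 20
}}

```text
time_s: 1.25
tool_pos: [0.4023, 0.2572, 0.2175]
tool_rot: [180.0, -0.1, 88.1]
force: [-0.9, 1.1, 1.0]
grip_width: 0.0148
grasp_force: 0.0
```

Run:
```python
from h import *
o=get_obs(); print(o["tool_pos"],o["tool_rot"],o["time_s"],o["grip_width"],o["force"])
o1=dict(o); 
a=np.radians(-1.6); org=np.array([.4861,.1153])
print("above",go([.481,.1153,.20],88.4))
base=dict(tool_pos=np.array([.481,.1153,.20]),tool_rot=[180,0,88.4])
for th in (32,26,20,14,8,4,0):
    t=np.radians(th); x=.150-.19*np.cos(t)+.013*np.sin(t); z=.058+.19*np.sin(t)+.013*np.cos(t)
    p=[org[0]+x*np.cos(a),org[1]+x*np.sin(a),z-.002]; print(th,np.round(p,4),go(p,88.4,base)[:3])
```

```text
[0.40231366 0.25715554 0.21754767] [ 1.79987288e+02 -5.08041720e-02  8.81102105e+01] 1.25 0.014752434341826567 [-0.85365038  1.08114626  1.04528135]
above [-0.464, 0.2777, 0.0581, 0.0001, -0.0003, -0.0016]
32 [0.4819 0.1154 0.1677] [0.0005, 0.0029, 0.1076]
26 [0.471  0.1157 0.151 ] [0.0005, -0.0332, 0.1634]
20 [0.462  0.116  0.1332] [0.0005, -0.0633, 0.2227]
14 [0.4549 0.1162 0.1146] [0.0005, -0.087, 0.2847]
8 [0.4498 0.1163 0.0953] [0.0005, -0.1041, 0.3489]
4 [0.4475 0.1164 0.0822] [0.0005, -0.1118, 0.3926]
0 [0.4461 0.1164 0.069 ] [0.0005, -0.1163, 0.4367]
```

Call:
{"fn": "servo_tool", "kwargs": {
  "series": [
    [[-0.464,0.278,0.058,0,0,-0.0016,0],[-0.464,0.278,0.058,0,0,-0.0016,0],[-0.464,0.278,0.058,0,0,-0.0016,0],[-0.464,0.278,0.058,0,0,-0.0016,0],[-0.464,0.278,0.058,0,0,-0.0016,0],[-0.464,0.278,0.058,0,0,-0.0016,0],[-0.464,0.278,0.058,0,0,-0.0016,0]]
  ]
}}

```text
time_s: 1.83
tool_pos: [0.4803, 0.1193, 0.1997]
tool_rot: [-180.0, -0.0, 88.8]
force: [-0.5, 0.4, -0.0]
grip_width: -0.0001
grasp_force: 0.0
```

Call:
{"fn": "servo_tool", "kwargs": {
  "series": [
    [[0,0.003,0.08,0,0,0,0],[0,0.003,0.108,0,0,0,0],[0,-0.018,0.136,0,0,0,0],[0,-0.033,0.163,0,0,0,0],[0,-0.063,0.223,0,0,0,0],[0,-0.087,0.285,0,0,0,0],[0,-0.104,0.349,0,0,0,0],[0,-0.112,0.393,0,0,0,0],[0,-0.116,0.425,0,0,0,0],[0,-0.116,0.437,0,0,0,0],[0,-0.116,0.437,0,0,0,0]]
  ]
}}

```text
time_s: 2.75
tool_pos: [0.4444, 0.1188, 0.0709]
tool_rot: [-179.7, -0.0, 88.7]
force: [-10.1, -1.0, 19.8]
grip_width: 0.0004
grasp_force: 9.9
```

Run:
```python
from h import *
c,f,P=snap("scene"); save("s1.png",cv2.resize(f[170:320,160:320],None,fx=4,fy=4))
o=get_obs(); print(o["tool_pos"],o["tool_rot"],o["time_s"],o["force"])
```

```text
[0.44439757 0.11881594 0.07087194] [-1.79759002e+02 -3.79883886e-02  8.87134575e+01] 2.8 [-10.28735403  -1.90665584  20.93849874]
```

View pics/s1.png

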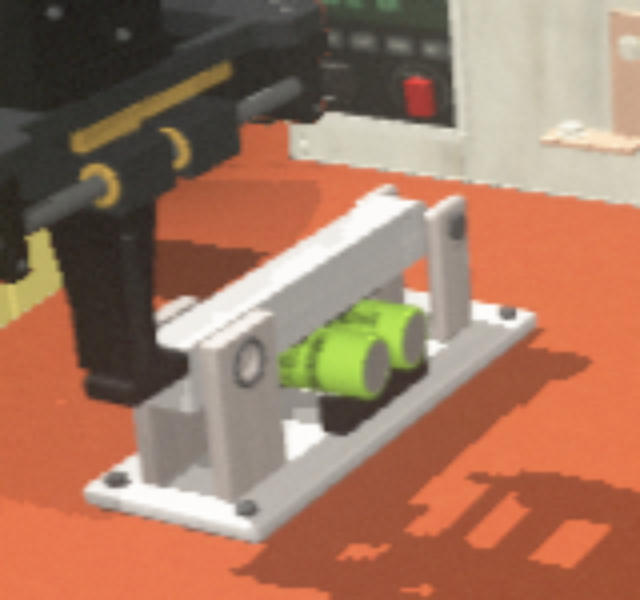

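The bar is level between the cheeks. The contact height is 70.9 mm and the reaction 20 N, so it's on its stop. I'll lift off and head for the pin.

Call:
{"fn": "servo_tool", "kwargs": {
  "series": [
    [[0,0,-0.13,0,0,0,0],[0,0,-0.26,0,0,0,0],[0,0,-0.39,0,0,0,0],[0,0,-0.43,0,0,0,0],[0,0,-0.43,0,0,0,0]]
  ]
}}

```text
time_s: 3.22
tool_pos: [0.4485, 0.1196, 0.2024]
tool_rot: [179.6, -0.3, 88.7]
force: [0.5, 0.7, -0.2]
grip_width: 0.0007
grasp_force: 0.0
```

Run:
```python
from h import *
c,f,P=snap("top")
for n,(u0,v0,u1,v1) in dict(bottle=(448,140,485,178),meter=(362,132,450,186),clamp=(312,178,362,208)).items():
    Q=P[v0:v1,u0:u1].reshape(-1,3); Q=Q[Q[:,2]>.015]; print(n,Q.min(0).round(3),Q.max(0).round(3))
o=get_obs(); print(o["tool_pos"],o["tool_rot"],o["time_s"],o["force"])
print(go([.583,-.1865,.14],59.2))
```

```text
bottle [ 0.689 -0.296  0.016] [ 0.728 -0.258  0.095]
meter [ 0.665 -0.24   0.015] [ 0.751 -0.097  0.046]
clamp [ 0.632 -0.073  0.015] [ 0.655 -0.002  0.095]
[0.44704548 0.11905709 0.19983181] [ 1.79778314e+02 -1.46474463e-01  8.87137793e+01] 3.2667 [ 0.36953733 -0.23341369 -0.39620577]
[-1.0086, 0.4752, 0.1987, 0.001, -0.0011, 0.164]
```

Call:
{"fn": "servo_tool", "kwargs": {
  "series": [
    [[-0.99,0.475,0.16,0,0,0.164,0.6],[-0.99,0.475,0.16,0,0,0.164,0.6],[-0.99,0.475,0.16,0,0,0.164,0.6],[-0.99,0.475,0.16,0,0,0.164,0.6],[-0.99,0.475,0.16,0,0,0.164,0.6],[-0.99,0.475,0.16,0,0,0.164,0.6],[-0.99,0.475,0.16,0,0,0.164,0.6],[-0.99,0.475,0.16,0,0,0.164,0.6],[-0.99,0.475,0.16,0,0,0.164,0.6],[-0.99,0.475,0.16,0,0,0.164,0.6],[-0.99,0.475,0.16,0,0,0.164,0.6]]
  ]
}}

```text
time_s: 4.18
tool_pos: [0.5804, -0.1814, 0.1479]
tool_rot: [-179.8, 0.1, 59.1]
force: [-0.8, 1.3, 0.6]
grip_width: 0.0517
grasp_force: 0.0
```

Run:
```python
from h import *
c,f,P=snap("top")
S=np.zeros((480,640),bool); S[170:310,220:290]=1
Q=P[S&(abs(P[...,2]-.071)<.004)]; Q=Q[Q[:,0]<.51]
a=np.radians(-1.6); L=(Q[:,:2]-[.4861,.1153])@np.array([[np.cos(a),-np.sin(a)],[np.sin(a),np.cos(a)]])
for lo,hi in((-.024,-.0115),(-.0115,.0115),(.0115,.024)):
    s=L[(L[:,1]>lo)&(L[:,1]<hi)]; print(len(s),s.min(0).round(4),s.max(0).round(4),np.median(s,0).round(4))
o=get_obs(); print(o["tool_pos"],o["tool_rot"],o["time_s"],o["grip_width"])
print(go([.583,-.1865,.10],59.2),go([.583,-.1865,.012],59.2))
```

```text
121 [-0.0472 -0.0223] [ 0.0178 -0.0115] [-0.0013 -0.0171]
566 [-0.0512 -0.0114] [0.024  0.0113] [-0.0154 -0.0002]
114 [-0.0465  0.0115] [0.0179 0.0211] [-0.0009  0.0164]
[ 0.58088016 -0.18042738  0.1485892 ] [-1.79863807e+02 -3.71757155e-03  5.92201931e+01] 4.2333 0.05179904214834947
[-0.0138, 0.0168, 0.1619, -0.0008, -0.0, 0.0001] [-0.0138, 0.0175, 0.4553, -0.0008, -0.0, 0.0001]
```

Call:
{"fn": "servo_tool", "kwargs": {
  "series": [
    [[-0.014,0.0175,0.13,0,0,0,0.6],[-0.014,0.0175,0.26,0,0,0,0.6],[-0.014,0.0175,0.38,0,0,0,0.6],[-0.014,0.0175,0.44,0,0,0,0.6],[-0.014,0.0175,0.455,0,0,0,0.6],[-0.014,0.0175,0.455,0,0,0,0.6],[-0.014,0.0175,0.455,0,0,0,0.0],[-0.014,0.0175,0.455,0,0,0,0],[-0.014,0.0175,0.455,0,0,0,0],[-0.014,0.0175,0.455,0,0,0,0],[-0.014,0.0175,0.455,0,0,0,0],[-0.014,0.0175,0.455,0,0,0,0]]
  ],
  "grip_force": 35
}}

```text
time_s: 5.23
tool_pos: [0.5842, -0.1884, 0.0139]
tool_rot: [180.0, -0.0, 59.1]
force: [0.3, 0.7, 0.4]
grip_width: 0.0202
grasp_force: 0.0
```

Call:
{"fn": "servo_tool", "kwargs": {
  "series": [
    [[0,0,0,0,0,0,0],[0,0,0,0,0,0,0],[0,0,0,0,0,0,0],[0,0,0,0,0,0,0]]
  ]
}}

```text
time_s: 5.57
tool_pos: [0.5842, -0.1885, 0.0136]
tool_rot: [180.0, -0.0, 59.1]
force: [0.4, 0.3, 3.2]
grip_width: 0.0154
grasp_force: 35.0
```

Call:
{"fn": "servo_tool", "kwargs": {
  "series": [
    [[0,0,-0.1,0,0,0,0],[0,0,-0.2,0,0,0,0],[0,0,-0.3,0,0,0,0],[0,0,-0.4,0,0,0,0],[0,0,-0.4,0,0,0,0],[0,0,-0.4,0,0,0,0]]
  ]
}}

```text
time_s: 6.07
tool_pos: [0.585, -0.1887, 0.1348]
tool_rot: [179.8, -0.1, 59.1]
force: [-1.6, 0.2, -1.8]
grip_width: 0.0158
grasp_force: 35.0
```

Run:
```python
from h import *
o=get_obs(); print(o["tool_pos"],o["tool_rot"],o["time_s"],o["grip_width"],o["grasp_force"])
a=np.radians(-1.6); R=np.array([[np.cos(a),-np.sin(a)],[np.sin(a),np.cos(a)]])
p=np.array([.4861,.1153])+R@[0,-.16]; print(p,go([*p,.135],88.4))
```

```text
[ 0.58495708 -0.18871099  0.13479828] [ 1.79823768e+02 -8.61811465e-02  5.91468957e+01] 6.0667 0.01578147406026394 34.997679367661476
[ 0.48163254 -0.04463762] [0.2357, -0.542, -0.002, 0.0011, -0.0002, -0.1625]
```

Call:
{"fn": "servo_tool", "kwargs": {
  "series": [
    [[0.236,-0.542,0,0,0,-0.1625,0],[0.236,-0.542,0,0,0,-0.1625,0],[0.236,-0.542,0,0,0,-0.1625,0],[0.236,-0.542,0,0,0,-0.1625,0],[0.236,-0.542,0,0,0,-0.1625,0],[0.236,-0.542,0.15,0,0,-0.1625,0],[0.236,-0.542,0.25,0,0,-0.1625,0],[0.236,-0.542,0.298,0,0,-0.1625,0],[0.236,-0.542,0.298,0,0,-0.1625,0],[0.236,-0.542,0.298,0,0,-0.1625,0],[0.236,-0.542,0.298,0,0,-0.1625,0]]
  ]
}}

```text
time_s: 6.98
tool_pos: [0.4811, -0.0445, 0.0443]
tool_rot: [180.0, 0.0, 88.4]
force: [0.8, 0.4, -0.4]
grip_width: 0.0156
grasp_force: 35.0
```

```bash
cat > pm.py <<'E'
from h import *
c,f,P=snap("top"); o=get_obs(); print(o["tool_pos"].round(4),np.round(o["tool_rot"],2),o["time_s"],np.round(o["force"],1))
a=np.radians(-1.6); R=np.array([[np.cos(a),-np.sin(a)],[np.sin(a),np.cos(a)]])
L=P.copy(); L[...,:2]=(P[...,:2]-[.4861,.1153])@R
t=(o["tool_pos"][:2]-[.4861,.1153])@R; print("tcp local",t.round(4))
S=(abs(L[...,0]-t[0])<.012)&(L[...,1]>t[1]+.03)&(L[...,1]<-.045)&(L[...,2]>.035)&(L[...,2]<.075)
Q=L[S]; print("top rod",len(Q)); 
if len(Q): print(Q.min(0).round(4),Q.max(0).round(4),Q.mean(0).round(4),np.polyfit(Q[:,1],Q[:,0],1))
save("t2.png",cv2.resize(f[220:340,220:380],None,fx=4,fy=4))
c,f,P=snap("scene"); np.savez("s2.npz",P=P,f=f)
L=P.copy(); L[...,:2]=(P[...,:2]-[.4861,.1153])@R
S=(abs(L[...,0]-t[0])<.012)&(L[...,1]>t[1]+.03)&(L[...,1]<-.025)&(L[...,2]>.035)&(L[...,2]<.085)
Q=L[S]; print("scene rod",len(Q)); 
if len(Q): print(Q.min(0).round(4),Q.max(0).round(4),Q.mean(0).round(4))
if len(Q)>10:
  for y in np.arange(-.13,-.03,.012):
    s=Q[abs(Q[:,1]-y)<.006]
    if len(s): print(y.round(3),s[:,2].min().round(4),s[:,2].max().round(4),s[:,0].min().round(4))
save("s2.png",cv2.resize(f[180:340,180:380],None,fx=4,fy=3.75))
E
python3 pm.py
```

```text
[ 0.4817 -0.0444  0.0449] [ 1.799e+02 -1.000e-02  8.837e+01] 7.0333 [ 0.2  0.3 -0.9]
tcp local [ 0.     -0.1597]
top rod 95
[-0.0063 -0.1059  0.0553] [ 0.0036 -0.0761  0.0644] [-0.0013 -0.0916  0.0605] [0.03151867 0.00156236]
scene rod 217
[-0.0081 -0.1297  0.0515] [ 0.0031 -0.0757  0.0622] [-0.004  -0.1047  0.0577]
-0.13 0.0517 0.0613 -0.0075
-0.118 0.0517 0.0616 -0.007
-0.106 0.0518 0.0622 -0.007
-0.094 0.0515 0.0617 -0.0081
-0.082 0.0524 0.0611 -0.0074
-0.07 0.0575 0.0575 -0.001
```

View pics/s2.png

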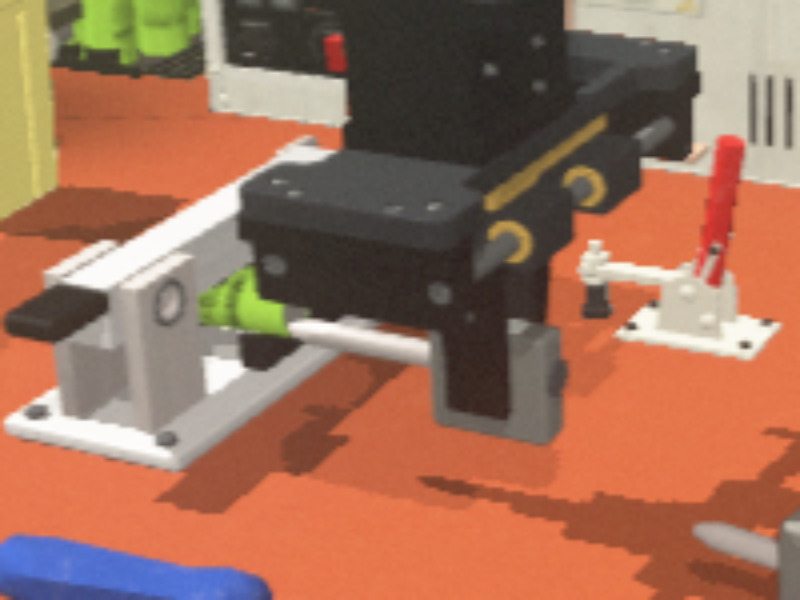

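The pin is held level and lined up about 55 mm short of the cheek. In this crop the hole centre is at (172,300), the rod tip is at (290,325), and the bar is down.

Run:
```python
from h import *
c=eyes.read_camera("scene"); z=np.load("s2.npz"); P=z["P"]; f=z["f"]
a=np.radians(-1.6); R=np.array([[np.cos(a),-np.sin(a)],[np.sin(a),np.cos(a)]])
L=P.copy(); L[...,:2]=(P[...,:2]-[.4861,.1153])@R
S=(abs(L[...,1]+.021)<.003)&(abs(L[...,0])<.022)&(L[...,2]>.03)&(L[...,2]<.069); Q=L[S]
print("face",len(Q),np.median(Q,0).round(4),Q.min(0).round(4),Q.max(0).round(4),"slope",np.polyfit(Q[:,0],Q[:,1],1))
# hole pixel rays to plane y=-.021
o=np.array(c["origin"]); Ol=np.r_[R.T@(o[:2]-[.4861,.1153]),o[2]]
for u,v in((222,259),(223,260),(224,261)):
    r=Rc(c)@[(u-c["cx"])/c["fx"],(v-c["cy"])/c["fy"],1]; rl=np.r_[R.T@r[:2],r[2]]
    print(u,v,(Ol+rl*(-.021-Ol[1])/rl[1]).round(4))
# gap in face (hole): points through the hole lie deeper
g=cv2.cvtColor(f,cv2.COLOR_RGB2GRAY)[248:272,210:236]; print(g)
```

```text
face 378 [-0.0032 -0.0215  0.0488] [-0.0202 -0.0239  0.0301] [ 0.0192 -0.018   0.069 ] slope [-0.0184749  -0.02137453]
222 259 [ 0.0025 -0.021   0.0572]
223 260 [ 0.0047 -0.021   0.0547]
224 261 [ 0.0069 -0.021   0.0521]
[[251 251 251 250 251 251 251 251 252 240 198 190 230 242 241 243 242 222
  173 153 159 156 159 156 154 155]
 [251 251 251 251 251 252 252 247 222 178 191 231 242 243 244 225 176 148
  147 154 157 157 155 155 153 150]
 [251 252 251 251 252 252 241 196 195 234 240 242 242 242 222 172 142 140
  150 153 156 152 151 148 152 153]
 [251 251 251 252 240 197 182 212 239 244 245 243 226 176 146 144 143 141
  147 151 150 151 150 151 153 153]
 [252 252 252 241 194 194 232 241 242 244 244 229 175 142 141 141 141 140
  144 150 153 150 152 151 152 155]
 [252 241 198 199 234 241 243 244 242 222 178 149 145 142 137 141 141 140
  145 150 150 153 154 154 154 156]
 [240 194 195 237 245 244 244 243 225 172 146 126 105 102 125 140 139 139
  145 151 154 155 153 154 155 128]
 [201 233 242 244 246 246 227 178 149 142 128 103  85  81  82 125 142 141
  143 152 156 153 153 156 129 100]
 [215 2
[... 1037 characters left out ...]
32 137 141
  141 136 128 124 119 126 141 142]
 [161 165 168 170 166 150 143 142 138 115  89  77  93 115 130 139 140 142
  140 122  92 103 119 120 122 124]
 [158 164 169 171 169 151 140 140 141 136 135 130 124 133 139 137 140 142
  141 136 136 137 139 141 140 189]
 [157 164 168 170 168 153 141 143 138 137 138 136 139 140 139 136 134 139
  139 136 140 138 139 140 137 146]
 [157 163 166 171 167 149 143 145 138 138 137 139 138 136 140 138 138 141
  140 137 141 142 140 139 139 140]
 [159 162 169 169 171 154 143 143 139 141 138 140 141 139 140 137 139 141
  142 138 141 139 142 141 138 140]
 [147 155 170 170 171 156 147 140 139 137 139 140 139 139 139 139 136 139
  138 138 136 136 143 140 138 140]]
```

Call:
{"fn": "servo_tool", "kwargs": {
  "series": [
    [[0,0.0033,-0.0035,0,0,0,0],[0.08,0.0033,-0.0035,0,0,0,0],[0.15,0.0033,-0.0035,0,0,0,0],[0.18,0.0033,-0.0035,0,0,0,0],[0.2,0.0033,-0.0035,0,0,0,0],[0.215,0.0033,-0.0035,0,0,0,0],[0.23,0.0033,-0.0035,0,0,0,0],[0.23,0.0033,-0.0035,0,0,0,0],[0.23,0.0033,-0.0035,0,0,0,0]]
  ]
}}

```text
time_s: 7.88
tool_pos: [0.4836, 0.0241, 0.0449]
tool_rot: [180.0, 0.0, 88.4]
force: [0.4, -0.2, -0.6]
grip_width: 0.0158
grasp_force: 35.0
```

```bash
sed -i 's/s2.png/s3.png/' pm.py; python3 pm.py
```

```text
[0.4836 0.0239 0.0449] [1.800e+02 2.000e-02 8.834e+01] 7.9333 [-0.1 -0.2 -1.7]
tcp local [ 0.     -0.0914]
top rod 0
scene rod 146
[-0.0092 -0.061   0.0504] [ 0.0031 -0.025   0.0618] [-0.0041 -0.0434  0.0577]
-0.058 0.0519 0.0614 -0.0076
-0.046 0.0516 0.0616 -0.0092
-0.034 0.0504 0.0618 -0.0069
```

View pics/s3.png

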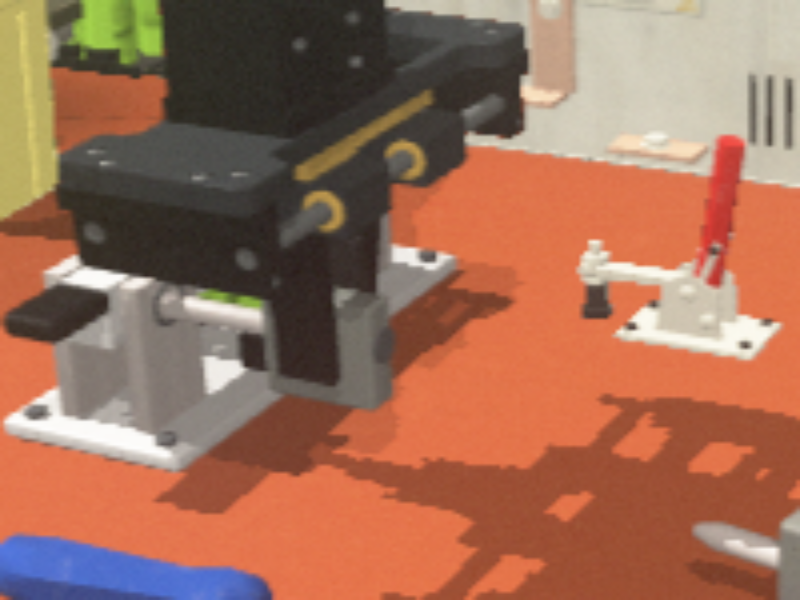

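Call:
{"fn": "servo_tool", "kwargs": {
  "series": [
    [[0,0,-0.002,0,0,0,0],[0.015,0,-0.002,0,0,0,0],[0.03,0,-0.002,0,0,0,0],[0.045,0,-0.002,0,0,0,0],[0.06,0,-0.002,0,0,0,0],[0.075,0,-0.002,0,0,0,0],[0.09,0,-0.002,0,0,0,0],[0.1,0,-0.002,0,0,0,0],[0.1,0,-0.002,0,0,0,0]]
  ]
}}

```text
time_s: 8.73
tool_pos: [0.4844, 0.0558, 0.0455]
tool_rot: [180.0, -0.0, 88.5]
force: [-0.2, -0.9, -2.0]
grip_width: 0.0158
grasp_force: 35.0
```

Call:
{"fn": "servo_tool", "kwargs": {
  "series": [
    [[0.012,0,0,0,0,0,0],[0.024,0,0,0,0,0,0],[0.034,0,0,0,0,0,0],[0.041,0,0,0,0,0,0],[0.046,0,0,0,0,0,0],[0.049,0,0,0,0,0,0],[0.049,0,0,0,0,0,0]]
  ]
}}

```text
time_s: 9.32
tool_pos: [0.4848, 0.0695, 0.0455]
tool_rot: [180.0, 0.0, 88.4]
force: [-0.0, -0.5, -2.6]
grip_width: 0.0159
grasp_force: 35.0
```

No contact yet, so I'll creep forward until it touches.

Call:
{"fn": "servo_tool", "kwargs": {
  "series": [
    [[0.003,0,0,0,0,0,0],[0.006,0,0,0,0,0,0],[0.008,0,0,0,0,0,0],[0.008,0,0,0,0,0,0]]
  ]
}}

```text
time_s: 9.65
tool_pos: [0.4848, 0.0697, 0.0455]
tool_rot: [-180.0, 0.1, 88.3]
force: [-0.7, -5.3, 0.3]
grip_width: 0.0157
grasp_force: 35.0
```

Call:
{"fn": "servo_tool", "kwargs": {
  "series": [
    [[0.004,0,0,0,0,0,0],[0.008,0,0,0,0,0,0],[0.008,0,0,0,0,0,0]]
  ]
}}

```text
time_s: 9.9
tool_pos: [0.4848, 0.0697, 0.0455]
tool_rot: [-179.9, 0.3, 88.3]
force: [-0.9, -10.3, 2.1]
grip_width: 0.0158
grasp_force: 35.0
```

```bash
sed -i 's/s3.png/s4.png/' pm.py; python3 pm.py | head -2
```

```text
[0.4848 0.0697 0.0456] [-179.95    0.29   88.25] 9.95 [-2.1 -9.6  2.7]
tcp local [-0.     -0.0456]
```

View pics/s4.png

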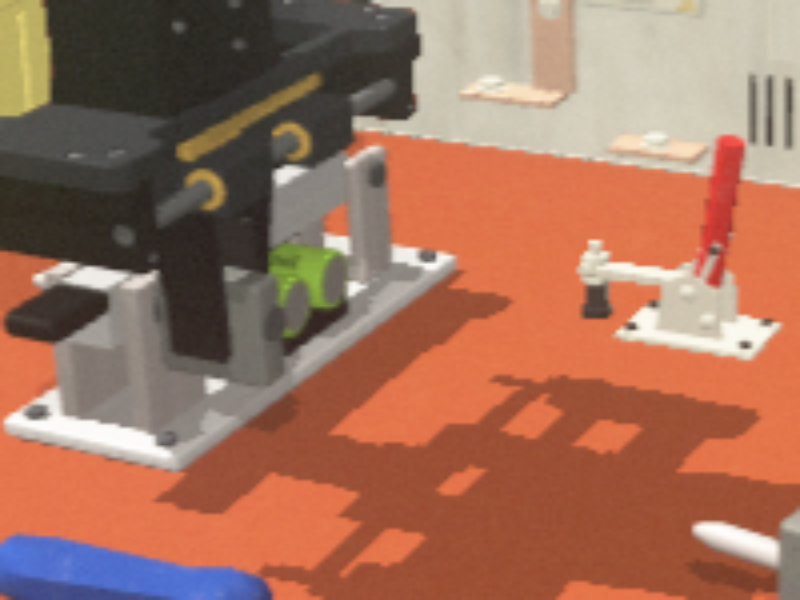

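Call:
{"fn": "servo_tool", "kwargs": {
  "series": [
    [[-0.006,0,0.003,0,0,0,0],[-0.01,0,0.003,0,0,0,0],[-0.01,0,0.003,0,0,0,0.5],[-0.01,0,0.003,0,0,0,0.5],[-0.01,0,0.003,0,0,0,0.5],[-0.01,0,0.003,0,0,0,0.5],[-0.01,0,0.003,0,0,0,0.5],[-0.01,0,-0.05,0,0,0,0.5],[-0.01,0,-0.15,0,0,0,0.5],[-0.01,0,-0.28,0,0,0,0.5],[-0.01,0,-0.4,0,0,0,0.5],[-0.01,0,-0.5,0,0,0,0.5]]
  ]
}}

```text
time_s: 11.0
tool_pos: [0.4853, 0.0715, 0.1983]
tool_rot: [179.9, -0.1, 88.4]
force: [0.2, -0.5, -0.6]
grip_width: 0.0434
grasp_force: 0.0
```

Call:
{"fn": "servo_tool", "kwargs": {
  "series": [
    [[-0.13,0,-0.1,0,0,0,0.5],[-0.26,0,-0.1,0,0,0,0.5],[-0.39,0,-0.1,0,0,0,0.5],[-0.5,0,-0.1,0,0,0,0.5],[-0.6,0,-0.1,0,0,0,0.5],[-0.6,0,-0.1,0,0,0,0.5]]
  ]
}}

```text
time_s: 11.5
tool_pos: [0.4789, -0.116, 0.2262]
tool_rot: [179.9, 0.1, 87.8]
force: [0.4, -0.2, -0.3]
grip_width: 0.0433
grasp_force: 0.0
```

Run:
```python
from h import *
c,f,P=snap("top"); a=cv2.resize(f[225:305,215:315],None,fx=4,fy=4)
c2,f2,P2=snap("scene"); b=cv2.resize(f2[215:315,180:280],None,fx=4,fy=4)
save("end.png",np.hstack([cv2.copyMakeBorder(a,0,80,0,0,0),b]))
al=np.radians(-1.6); R=np.array([[np.cos(al),-np.sin(al)],[np.sin(al),np.cos(al)]])
L=P.copy(); L[...,:2]=(P[...,:2]-[.4861,.1153])@R
for n,S in dict(handle=(abs(L[...,0])<.015)&(L[...,1]<-.023)&(L[...,1]>-.08)&(L[...,2]>.055),tip=(abs(L[...,0])<.008)&(L[...,1]>.023)&(L[...,1]<.06)&(L[...,2]>.04)).items():
    Q=L[S]; print(n,len(Q),Q.min(0).round(4),Q.max(0).round(4),Q.mean(0).round(4))
    print(np.polyfit(Q[:,1],Q[:,2],1))
o=get_obs(); print(o["tool_pos"],o["time_s"],o["force"],o["grip_width"])
```

```text
handle 263 [-0.008  -0.0712  0.0559] [ 0.0085 -0.0255  0.0775] [ 0.0004 -0.0482  0.0713]
[0.12945204 0.07749461]
tip 37 [-0.0047  0.023   0.0604] [0.0041 0.0353 0.0664] [-0.0002  0.0286  0.0641]
[0.04956251 0.06268674]
[ 0.47963896 -0.10961773  0.22564058] 11.6 [-0.03918408  2.09159511 -0.16186058] 0.04336581187610467
```

View pics/end.png

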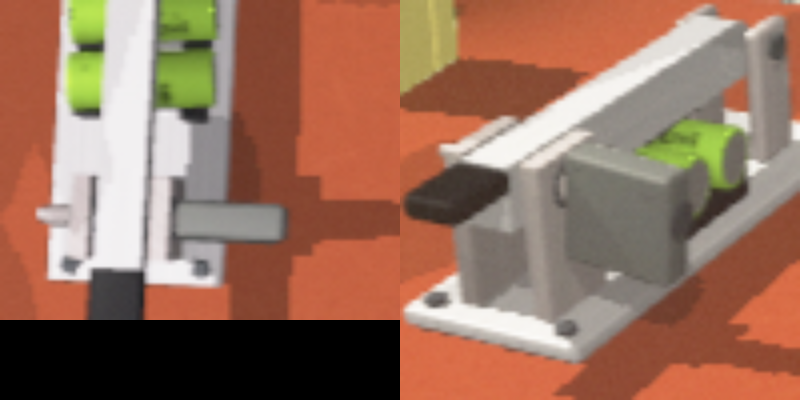

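The pin goes right through both cheeks, but the handle has drooped within the hole clearance and sits about 2–4 mm out. I'll push it home with closed fingers.

Run:
```python
from h import *
a=np.radians(-1.6); R=np.array([[np.cos(a),-np.sin(a)],[np.sin(a),np.cos(a)]])
o=get_obs()
for y,z in((-.12,.045),(-.085,.045)):
    p=np.array([.4861,.1153])+R@[0,y]; print(go([*p,z],88.4,o))
```

```text
[0.3495, -0.0008, 0.6024, 0.0001, -0.0003, -0.001]
[0.4662, -0.0011, 0.6025, 0.0001, -0.0003, -0.001]
```

Call:
{"fn": "servo_tool", "kwargs": {
  "series": [
    [[0.13,0,0.1,0,0,0,0],[0.26,0,0.2,0,0,0,0],[0.31,0,0.33,0,0,0,0],[0.31,0,0.45,0,0,0,0],[0.31,0,0.55,0,0,0,0],[0.31,0,0.602,0,0,0,0],[0.31,0,0.602,0,0,0,0],[0.31,0,0.602,0,0,0,0]]
  ],
  "grip_force": 20
}}

```text
time_s: 12.27
tool_pos: [0.4819, -0.0145, 0.0444]
tool_rot: [-179.9, 0.0, 88.5]
force: [1.1, -0.3, 1.1]
grip_width: 0.0028
grasp_force: 0.0
```

Call:
{"fn": "servo_tool", "kwargs": {
  "series": [
    [[0.07,0,0,0,0,0,0],[0.12,0,0,0,0,0,0],[0.145,0,0,0,0,0,0],[0.155,0,0,0,0,0,0],[0.162,0,0,0,0,0,0],[0.168,0,0,0,0,0,0],[0.172,0,0,0,0,0,0],[0.172,0,0,0,0,0,0]]
  ]
}}

```text
time_s: 12.93
tool_pos: [0.4851, 0.0327, 0.0461]
tool_rot: [179.9, 0.1, 88.2]
force: [-0.6, -5.6, 4.9]
grip_width: 0.0005
grasp_force: 3.1
```

Call:
{"fn": "servo_tool", "kwargs": {
  "series": [
    [[0.005,0,0,0,0,0,0],[0.01,0,0,0,0,0,0],[0.015,0,0,0,0,0,0],[0.015,0,0,0,0,0,0]]
  ]
}}

```text
time_s: 13.27
tool_pos: [0.4855, 0.0332, 0.0463]
tool_rot: [179.9, 0.4, 88.1]
force: [-1.2, -15.0, 9.2]
grip_width: 0.0002
grasp_force: 7.3
```

Call:
{"fn": "servo_tool", "kwargs": {
  "series": [
    [[-0.03,0,0,0,0,0,0],[-0.08,0,0,0,0,0,0],[-0.2,0,-0.05,0,0,0,0],[-0.33,0,-0.15,0,0,0,0],[-0.46,0,-0.28,0,0,0,0],[-0.58,0,-0.4,0,0,0,0],[-0.65,0,-0.53,0,0,0,0],[-0.65,0,-0.6,0,0,0,0],[-0.65,0,-0.6,0,0,0,0]]
  ]
}}

```text
time_s: 14.02
tool_pos: [0.4805, -0.1596, 0.2312]
tool_rot: [179.4, 0.0, 88.0]
force: [1.0, 0.4, -0.6]
grip_width: 0.0008
grasp_force: 0.0
```

Run:
```python
from h import *
c,f,P=snap("top"); c2,f2,P2=snap("scene")
al=np.radians(-1.6); R=np.array([[np.cos(al),-np.sin(al)],[np.sin(al),np.cos(al)]])
for nm,PP in(("top",P),("scene",P2)):
    L=PP.copy(); L[...,:2]=(PP[...,:2]-[.4861,.1153])@R
    for n,S in dict(handle=(abs(L[...,0])<.006)&(L[...,1]<-.0215)&(L[...,1]>-.08)&(L[...,2]>.06),tip=(abs(L[...,0])<.008)&(L[...,1]>.023)&(L[...,1]<.06)&(L[...,2]>.04)).items():
        Q=L[S]
        if len(Q)>3: print(nm,n,len(Q),Q.min(0).round(4),Q.max(0).round(4),np.polyfit(Q[:,1],Q[:,2],1).round(4))
S=(P[...,2]>.06)
L=P.copy(); L[...,:2]=(P[...,:2]-[.4861,.1153])@R
b=L[(abs(L[...,1])<.008)&(L[...,0]>-.05)&(L[...,0]<.13)&(L[...,2]>.05)]; print("bar slope",np.polyfit(b[:,0],b[:,2],1).round(4))
v0,v1,u0,u1=255,300,220,295
save("end2.png",cv2.resize(f[v0:v1,u0:u1],None,fx=10,fy=10))
o=get_obs(); print(o["tool_pos"],o["time_s"],o["force"])
```

```text
top handle 198 [-0.0059 -0.0711  0.0607] [ 0.006  -0.0216  0.0786] [0.0533 0.0745]
top tip 39 [-0.0047  0.0231  0.0598] [0.0041 0.0356 0.0672] [0.0046 0.0642]
scene handle 152 [-0.006  -0.0719  0.0604] [ 0.0058 -0.0216  0.0727] [0.108  0.0745]
scene tip 7 [-0.0038  0.0323  0.0571] [-0.0014  0.035   0.0629] [-1.6231  0.1157]
bar slope [-0.0017  0.0714]
[ 0.47968763 -0.1561956   0.22732461] 14.1167 [-0.05873021  0.5478923  -0.28604699]
```

View pics/end2.png

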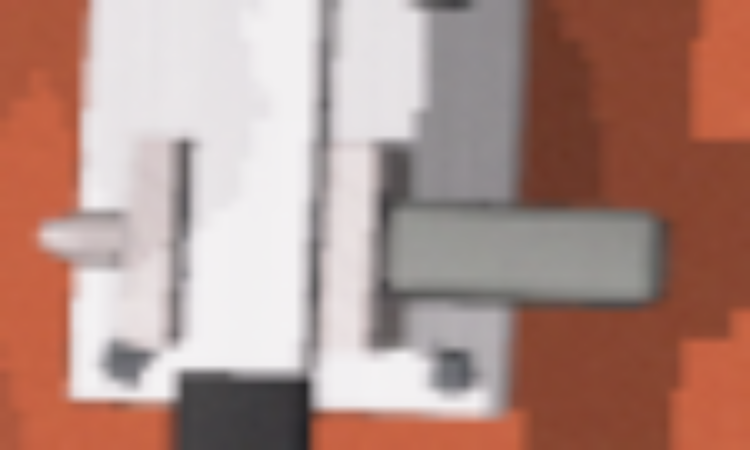

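The picture shows the rod tip sticking out past the far cheek at (60,238), and the handle against the near cheek at (385–660, 250). The bar is level, with a slope of −0.002. The handle's lower edge bears on the cheek: it took a 15 N push without moving in. The remaining droop of about 4° is the hole clearance.

```bash
python3 -c "
from cell import env; print(env.sign_off())"
```

```text
the job is handed in; nothing more can be done
None
```

The clamp bar is fully down and the long pin runs through both cheeks and the bar; its handle's lower edge is against the cheek, drooping about 4° from hole clearance, which leaves roughly 2 mm at the rod. The gripper is clear, and I handed the job in at about 14 s; the sign-off returned no verdict.

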